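# Open a clamped plaster mould and hold its top half level

## Task

The plaster mould on the plywood board is ready to be opened. Push both red clamp handles fully over, away from the mould, so that the clamp bars stand up clear, then take the top half by its wooden grip and draw it straight up off the lower half, level all the way, so that the clay bottle inside stays lying where it is. Finish while holding it: keep the top half still and level about 10 cm above the lower half so that I can take the bottle out from under it, do not put it down or let go, and leave everything else on the table alone.

Things in the scene. Friction and masses are not known exactly. Their poses are not given: they have to be found in the camera images.
- board: fixed plywood board, 260 (x) x 420 (y) x 18 mm, origin at the centre of its underside on the table. Its y axis runs along the mould and through both clamps. The mould lies in its middle between low cleats; at each end stands a wooden riser block (52 mm high, 84 to 152 mm from the middle) with a toggle clamp. A brush and a pot stand in the strips in front of and behind the mould.
- clamp_left (a joint): handle angle of the toggle clamp at the board's +y end. 0: red handle upright, steel bar flat with its rubber foot on the mould. Pushing the handle over, away from the mould and down, raises it to the stop at 1.15 rad; the bar then stands upright. Starts at 0, is stiff and stays where left; 4 to 6 N near the handle's end moves it. The bar follows the handle throughout.
- clamp_right (a joint): handle angle of the toggle clamp at the board's -y end. 0: red handle upright, steel bar flat with its rubber foot on the mould. Pushing the handle over, away from the mould and down, raises it to the stop at 1.15 rad; the bar then stands upright. Starts at 0, is stiff and stays where left; 4 to 6 N near the handle's end moves it. The bar follows the handle throughout.
- clamp_left_hinge (a point): hinge of the left clamp's handle, 118 mm from the board's middle along +y of the board, 112 mm above the table; the hinge axis is parallel to the board's x. The straight handle points from here to clamp_left_tip. The bar turns about a pin 13 mm closer to the mould and 7 mm lower, and reaches 54 mm from it.
- clamp_left_tip (a point): free end of the left clamp's handle, 93 mm from its hinge. The outer 67 mm are a round red grip 16 mm thick. When clamped it is 205 mm above the table; pushed fully over it is about 85 mm farther out and 150 mm above the table.
- clamp_right_hinge (a point): the same point of the right clamp, 118 mm from the board's middle along -y of the board, 112 mm above the table; its bar lies the same way, towards the mould.
- clamp_right_tip (a point): free end of the right clamp's handle, 93 mm from its hinge; same shape as the left.
- mould_top: loose white top half of the plaster mould, 100 (x) x 150 (y) x 40 mm, 0.5 to 0.7 kg, origin at the centre of its flat underside, z up when level; starts 58 mm above the table. A hollow 24 mm deep covers the upper side of the clay bottle; two notches 8 mm deep fit over the lower half's keys. Its centre of mass is within 2 mm of the vertical line through the origin.
- grip (a point): centre of the top half's wooden grip bar, 73 mm straight above its origin, 131 mm above the table at the start. The bar is 22 mm wide (x), 22 mm high and 90 mm long (y), on two posts (16 mm long, 29 to 45 mm from the middle); between the posts 22 mm are free between bar and plaster.
- mould_lower: grey-white lower half of the mould, 100 x 150 x 40 mm, fixed on the board between the cleats, origin at the centre of its underside. Two keys, 6.5 mm high, stand on its upper face at the middle of the long sides, with 1.5 mm play in the notches of the top half.
- parting (a point): centre of the lower half's upper face, 40 mm above its underside, 58 mm above the table; at the start the origin of the top half lies on it. Axes as the lower half, z up.
- clay_bottle: bottle pressed in brown clay, 108 mm long (along y), 44 mm thick, lying loose in the hollow of the mould, hidden at the start; origin at the middle of its underside. Its upper 22 mm stand out of the lower half.
- brush: bystander: paint brush 170 mm long, lying on the board beside the mould
- soap_pot: bystander: small white pot, 52 mm wide, 50 mm high, on the board on the other side of the mould
- bottle_white: bystander: plaster-coated bottle with red-brown and white bands, 68 mm wide, 215 mm high, to the left of the board
- bottle_dark: bystander: dark bottle with white bands, 72 mm wide, 200 mm high, to the left of the board
- jar_grey: bystander: grey and white painted jar, 76 mm wide, 120 mm high, to the left of the board
- spatula: bystander: spatula 260 mm long, lying to the right of the board
Not all that is in view belongs to the job. Leave any orange or pink look-alike of the mould_top alone.

How it is judged:
On the way, in this order (a step that is already met when the one before it is completed fails the run):
1. both clamp handles are pushed over (joints above 0.95 rad) while the mould is still closed (value of joint each of clamp_left, clamp_right above 0.95 rad and z of mould_top in the frame of parting below 0.006 m), for 0.2 s.
2. the top half is lifted clear of the lower half and of the clay bottle, more than 50 mm (z of mould_top in the frame of parting above 0.05 m and angle between mould_top's own z axis and vertical below 0.15 rad), for 0.2 s.
At the end, for the whole second after the job is handed in: Only the fingers carry the top half: 60 to 160 mm above the lower half, within 35 mm of straight above, level within 0.08 rad, still (20 mm/s, 0.1 rad/s); both handles beyond 0.95 rad; clay bottle within 12 mm, bystanders within 30 mm of their start (z of mould_top in the frame of parting between 0.06 and 0.16 m and horizontal distance between mould_top and parting below 0.035 m and angle between mould_top's own z axis and vertical below 0.08 rad and linear speed of mould_top below 0.02 m/s and angular speed of mould_top below 0.1 rad/s and contact force between mould_top and the fingers above 3 N and contact force between mould_top and mould_lower below 0.2 N and contact force between mould_top and clay_bottle below 0.2 N and contact force between mould_top and board below 0.2 N and value of joint each of clamp_left, clamp_right above 0.95 rad and distance of clay_bottle from where it was at the start of the episode below 0.012 m and distance of each of brush, soap_pot, bottle_white, bottle_dark, jar_grey, spatula from where it was at the start of the episode below 0.03 m); the arm keeps its last pose, push and grip.
It fails at once if the top half is tilted by more than 0.2 rad (angle between mould_top's own z axis and vertical above 0.2 rad).
It fails at once if the top half is moved more than 15 mm sideways before it is 25 mm up, clear of keys and bottle (z of mould_top in the frame of parting below 0.025 m and horizontal distance between mould_top and parting above 0.015 m).
It fails at once if the clay bottle is moved by more than 12 mm (distance of clay_bottle from where it was at the start of the episode above 0.012 m).
It fails at once if a bystander is moved by 30 mm or more (distance of any of brush, soap_pot, bottle_white, bottle_dark, jar_grey, spatula from where it was at the start of the episode above 0.03 m).
It also fails if it takes over 56 s, if anything falls off the work surface, if the arm or the gripper's body presses on something with over 40 N, if the wrist force passes 120 N, or if a joint passes its speed limit or range.

## Robot

A 6-joint arm with a two-finger parallel gripper is mounted at the origin on the work surface. World frame = base frame: x ahead of the robot, y to its left, z up, the work surface at z = 0. Lengths are in m, angles in rad, forces in N, time in s.
With the tool pointing down it reaches from about 0.4 to 0.825 m from the base axis. Payload 7 kg.
Tool frame: the origin (TCP) lies at the very end of the fingers, on their centre line; the grasp point (between the pads) lies 19 mm behind it; z points along the fingers, y is the line along which they close (so a half turn about z gives the same grasp; the last joint's range is limited). The gripper opens to 88 mm and grips with 3 to 60 N. Pads are 19 mm wide; open, the fingers measure 130 mm over their backs; the gripper's body (78 mm by 193 mm) begins 47 mm behind the grasp point.
Start: joints at [1.447, 0.359, 0.012, 0, -1.224, -0.288], TCP at [0.27, 0.619, 0.227] pointing down, gripper open.
Joint ranges: [-3.07, 3.07], [-1.43, 2.12], [-1.02, 1.25], [-3.03, 1.67], [-3.05, -0], [-3.03, 3.03]. Speed limits (rad/s): [2.39, 2.39, 3.01, 3.14, 3.14, 3.14].

## Interface

Orientations are given as [roll, pitch, yaw] about the fixed x, y, z axes, in that order (R = Rz(yaw) Ry(pitch) Rx(roll)).
In Python, from station import arm gives the robot as it stands. The module is installed in compiled form; this text tells all that it offers.
- The arm moves only by the shell command python3 -m crank 'ROWS' [FORCE]. ROWS is JSON, a list of rows, each an object of numbers: "dx", "dy", "dz": the shift along the world's x, y, z in m; "twist": the turn about the world's z in degrees; "grip": the opening, from -1 (shut) to 1 (fully open). A call has exactly 5 rows; each row is the pose to reach, as a shift and turn from the pose commanded when the call began; what a row does not reach only later rows make up. A row lasts 1/12 s, in which the tool goes at most 41.7 mm and 7.16 degrees, less where a joint would pass 70% of its speed; a pose out of reach is approached as far as the arm can. A call with a gripper value outside its range is refused whole. The fingers move at their own pace and stop on an object; FORCE is the grip in N (left out, the last holds). Time passes only in rows, so rows that repeat a pose let the fingers close, or fill a call up. It gives the time, the measured TCP pose, the force, the opening and the grip force at its end, in the units of the state.
- arm.get_state(): the state, without advancing time (a new reading comes with each control period).
- arm.grab_frame(name): name is "side" or "top" or "wrist"; returns the picture (420x560x3 uint8, red, green, blue); there is no depth.
- arm.get_calibration(name): a dict with "fx", "fy", "cx", "cy" (pixels), "k1" (the pictures are not rectified: a ray, as slopes to the right and down, at radius r is drawn at 1 + k1 r^2 times it, then the intrinsics apply), "cam_to_world" (4x4, takes a point from camera to world coordinates); the wrist camera has in their place "tool_from_camera" (4x4, takes a point from camera to tool coordinates, whose origin is the TCP and whose axes are the flange's). Camera axes: x right, y down, z forward; pixel columns grow to the right and rows downward; lengths in m; the calibration is good to about 2 mm. A picture is of the moment at which its call begins: read the wrist's pose just before it. get_calibration takes no time and is no camera call.
- arm.job_done(): hands the job in; it is judged then, once.
The state is a dict: "t": time; "q": joint angles; "qd": joint speeds; "joint_efforts": joint torques, N m; "eef_pos": TCP position; "ee_rot": TCP orientation; "force": force on the tool from outside, world axes, zero at the start; "moment": the same for the moment, N m; "width": finger opening in m; "gripper_force": force on a finger pad.
Only numpy, scipy, OpenCV 4.12 (cv2) and the standard library are available. Lean on these libraries where they do the work, as an engineer would, in place of code of your own. Each camera call takes 0.05 s, during which the arm holds its last target. There are 200 camera calls.

## Working session

There is one attempt and no reset: what is moved stays moved. The work goes in short steps, Python scripts to look and compute and a shell command to move; the robot and the scene stay as the last step left them, time stands still between calls to the robot, and variables do not carry over. Pictures are saved under pics/ and viewed, at most 10 in all, crops included, and the job is handed in when it is done.

```bash
mkdir -p pics
cat > h.py <<'E'
import numpy as np, cv2
from station import arm
def ray(name,uv):
    c=arm.get_calibration(name); K=np.array([[c['fx'],0,c['cx']],[0,c['fy'],c['cy']],[0,0,1.]])
    T=np.array(c['cam_to_world'])
    d=((np.array(uv,float)-[c['cx'],c['cy']])/[c['fx'],c['fy']]); s=d.copy()
    for _ in range(20): s=d/(1+c['k1']*(s@s))
    v=T[:3,:3]@np.array([s[0],s[1],1]); return T[:3,3],v
def onz(name,uv,z):
    o,v=ray(name,uv); return o+v*(z-o[2])/v[2]
def tri(a,b):
    A=np.zeros((3,3));r=np.zeros(3)
    for n,uv in (a,b):
        o,v=ray(n,uv);v=v/np.linalg.norm(v);P=np.eye(3)-np.outer(v,v);A+=P;r+=P@o
    return np.linalg.solve(A,r)
def red(im):
    h=cv2.cvtColor(im,cv2.COLOR_RGB2HSV)
    return (((h[...,0]<6)|(h[...,0]>172))&(h[...,1]>150)&(h[...,2]>70)).astype('uint8')
E
python3 - <<'E'
from h import *
np.set_printoptions(precision=4,suppress=True)
for n in('top','side'):
    im=arm.grab_frame(n);cv2.imwrite(f'pics/{n}0.png',cv2.cvtColor(im,cv2.COLOR_RGB2BGR))
    k,l,s,c=cv2.connectedComponentsWithStats(red(im))
    print(n,[(s[i].tolist(),c[i].round().tolist()) for i in range(1,k) if s[i,4]>25]); print(np.array(arm.get_calibration(n)['cam_to_world'])[:3])
print(arm.get_state())
E
```

```text
top [([207, 172, 6, 6, 26], [209.0, 175.0]), ([532, 194, 19, 6, 70], [541.0, 196.0])]
[[ 0.0079 -0.999   0.0447  0.4379]
 [-1.     -0.0079  0.0006 -0.008 ]
 [-0.0003 -0.0447 -0.999   1.6821]]
side [([275, 135, 6, 20, 69], [278.0, 144.0]), ([299, 193, 4, 19, 58], [300.0, 202.0])]
[[ 0.9276 -0.2693  0.259   0.2473]
 [-0.3733 -0.6363  0.6751 -0.7033]
 [-0.017  -0.7229 -0.6908  0.833 ]]
{'t': 0.1, 'q': array([ 1.4471,  0.3593,  0.0112, -0.0003, -1.2241, -0.2881]), 'qd': array([-0.0005, -0.0026,  0.0025,  0.0013,  0.0004, -0.0003]), 'joint_efforts': array([ -0.0016, -58.4163,  29.3751,   7.0156,   0.0102,  -0.0001]), 'eef_pos': array([0.27  , 0.6182, 0.2257]), 'ee_rot': array([ 3.1402, -0.0001, -0.4119]), 'force': array([-0.1499,  1.3099,  0.763 ]), 'moment': array([-0.0016,  0.0281,  0.0533]), 'gripper_force': 0.0, 'width': 0.08727315292975485}
```

View pics/top0.png

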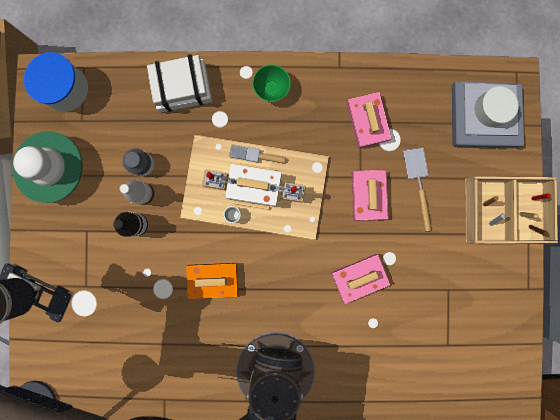

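View pics/side0.png

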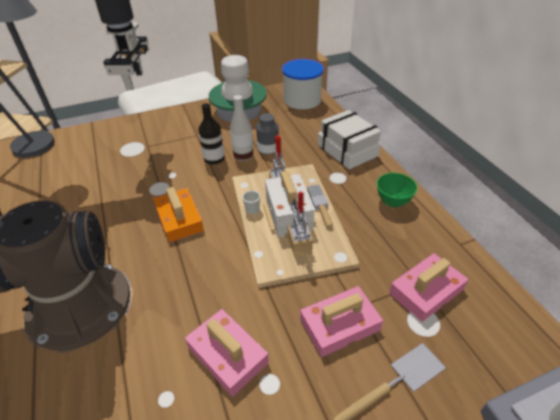

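The white mould with the wooden grip, between the clamps on the board, is at top (253,185) and side (288,205). The look-alikes are the orange one at top (212,281) and the pink ones at (369,119), (371,195) and (361,279). Only the white one is on the board between red handles, so it fits the description. I'll confirm it in one crop.

Run:
```python
from h import *
np.set_printoptions(precision=4,suppress=True)
a=cv2.imread('pics/top0.png')[130:245,175:335];b=cv2.imread('pics/side0.png')[120:290,225:360]
a=cv2.resize(a,None,fx=5,fy=5,interpolation=cv2.INTER_CUBIC)
b=cv2.resize(b,None,fx=3.4,fy=3.4,interpolation=cv2.INTER_CUBIC)
cv2.imwrite('pics/c1.png',a)
im=cv2.imread('pics/top0.png')[...,::-1].copy();h=cv2.cvtColor(im,cv2.COLOR_RGB2HSV)
# white mould top
def blob(m,box):
    M=np.zeros_like(m);x0,y0,x1,y1=box;M[y0:y1,x0:x1]=m[y0:y1,x0:x1]
    k,l,s,c=cv2.connectedComponentsWithStats(M);i=1+s[1:,4].argmax();return (l==i).astype('uint8'),s[i]
w,s=blob(((h[...,1]<40)&(h[...,2]>190)).astype('uint8'),(215,155,290,215));print('white',s)
ys,xs=np.nonzero(w);hull=cv2.convexHull(np.c_[xs,ys].astype(np.float32));print('mouldrect',cv2.minAreaRect(hull))
g,s=blob(((h[...,1]>60)&(h[...,2]>120)&(cv2.drawContours(np.zeros_like(w),[hull.astype(int)],-1,1,-1)>0)).astype('uint8'),(232,172,275,197));print('grip',s)
ys,xs=np.nonzero(g);print(cv2.minAreaRect(np.c_[xs,ys].astype(np.float32)))
# board
bd,s=blob((((h[...,0]>12)&(h[...,0]<25)&(h[...,2]>175))).astype('uint8'),(175,130,335,245));print('board',s)
ys,xs=np.nonzero(bd);r=cv2.minAreaRect(np.c_[xs,ys].astype(np.float32));print(r)
q=np.array([onz('top',p,.018) for p in cv2.boxPoints(r)]);print(q,q.mean(0),[np.linalg.norm(q[i]-q[i-1]) for i in range(4)])
```

```text
white [225 183  53  22 658]
mouldrect ((251.270263671875, 193.87838745117188), (51.128082275390625, 14.467110633850098), 9.462322235107422)
grip [237 184  26   6  30]
((249.5135040283203, 186.4189453125), (25.481842041015625, 0.986393928527832), 9.462322235107422)
board [ 180  135  149  105 8110]
((254.12161254882812, 186.77027893066406), (136.94435119628906, 84.99427795410156), 9.462322235107422)
[[ 0.468   0.2954  0.018 ]
 [ 0.7272  0.2567  0.018 ]
 [ 0.6602 -0.1604  0.018 ]
 [ 0.4027 -0.1186  0.018 ]] [0.5645 0.0683 0.018 ] [np.float64(0.41910359221685056), np.float64(0.2620985734039266), np.float64(0.42239518148051114), np.float64(0.2607855870070469)]
```

View pics/c1.png

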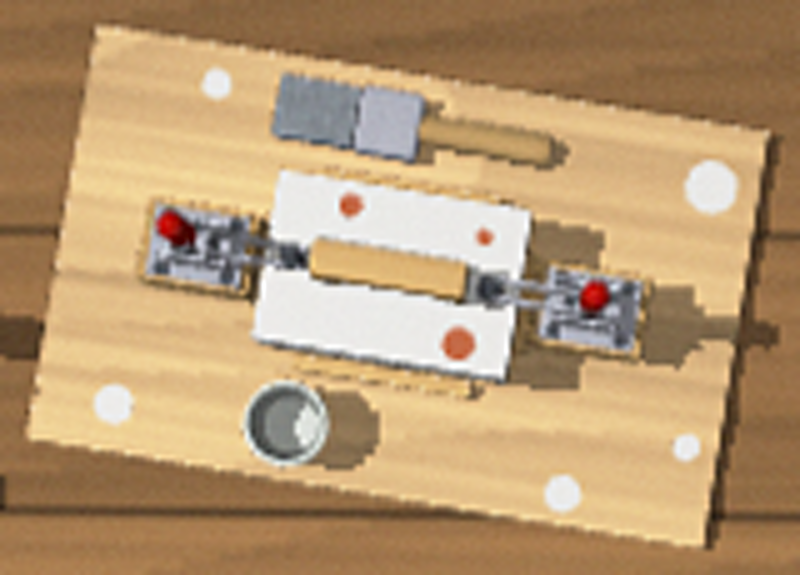

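Run:
```python
from h import *
np.set_printoptions(precision=4,suppress=True)
C=np.array([.5645,.0683]);a=.158;Y=np.array([np.sin(a),np.cos(a)]);X=np.array([np.cos(a),-np.sin(a)])
f=lambda p:(p,'board xy',(p[:2]-C)@X,(p[:2]-C)@Y)
print('grip',*f(onz('top',(253,183.8),.142)))
print('Ltip',*f(onz('top',(210,174.4),.203)),*f(tri(('top',(210,174.4)),('side',(278,136)))))
print('Rtip',*f(onz('top',(294,188.8),.203)),*f(tri(('top',(294,188.8)),('side',(300,194)))))
for s in(1,-1): print('hinge',C+s*.118*Y)
```

```text
grip [0.5628 0.0653 0.142 ] board xy -0.001158417189794106 -0.0032476862130560898
Ltip [0.5828 0.1801 0.203 ] board xy 0.0004754783798219184 0.11328043308577238 [0.5822 0.1798 0.2064] board xy -5.9915564108139335e-05 0.11284649294372481
Rtip [ 0.5451 -0.0493  0.203 ] board xy -0.0006316417505219767 -0.11917060382861433 [ 0.5455 -0.0494  0.198 ] board xy -0.00027251291576277717 -0.1192471868862782
hinge [0.5831 0.1848]
hinge [ 0.5459 -0.0482]
```

The crop shows the white mould with its wooden grip (bar centre at top 253,184) and red handle ends at (210,174) and (294,189), so this is the right one. Next: raise, turn 75.5° so the closing line runs along the board's x axis, and go to the left handle.

```bash
python3 -m crank '[{"dz":0.035,"twist":-7,"grip":-1},{"dz":0.07,"twist":-14,"grip":-1},{"dz":0.105,"twist":-21,"grip":-1},{"dz":0.13,"twist":-28,"grip":-1},{"dz":0.14,"twist":-35,"grip":-1}]' 20
python3 -m crank '[{"dx":0.02,"dy":-0.03,"twist":-7,"grip":-1},{"dx":0.042,"dy":-0.063,"twist":-14,"grip":-1},{"dx":0.064,"dy":-0.096,"twist":-21,"grip":-1},{"dx":0.086,"dy":-0.129,"twist":-28,"grip":-1},{"dx":0.108,"dy":-0.162,"twist":-35,"grip":-1}]'
```

```text
invalid input at $[0]: expected keys dx, dy, dz, twist, grip
invalid input at $[0]: expected keys dx, dy, dz, twist, grip
```

```bash
python3 -m crank '[{"dx":0,"dy":0,"dz":0.035,"twist":-7,"grip":-1},{"dx":0,"dy":0,"dz":0.07,"twist":-14,"grip":-1},{"dx":0,"dy":0,"dz":0.105,"twist":-21,"grip":-1},{"dx":0,"dy":0,"dz":0.13,"twist":-28,"grip":-1},{"dx":0,"dy":0,"dz":0.14,"twist":-35,"grip":-1}]' 20
python3 -m crank '[{"dx":0.02,"dy":-0.03,"dz":0,"twist":-7,"grip":-1},{"dx":0.042,"dy":-0.063,"dz":0,"twist":-14,"grip":-1},{"dx":0.064,"dy":-0.096,"dz":0,"twist":-21,"grip":-1},{"dx":0.086,"dy":-0.129,"dz":0,"twist":-28,"grip":-1},{"dx":0.108,"dy":-0.162,"dz":0,"twist":-35,"grip":-1}]'
```

```text
t: 0.52
eef_pos: [0.2708, 0.6193, 0.3713]
ee_rot: [-3.137, 0.003, -1.029]
force: [-0.3, 0.2, 0.8]
width: 0.0597
gripper_force: 0.0
t: 0.93
eef_pos: [0.3786, 0.4548, 0.3662]
ee_rot: [3.141, -0.0, -1.639]
force: [1.6, -0.1, -0.8]
width: 0.0264
gripper_force: 0.0
```

```bash
python3 -m crank '[{"dx":0.02,"dy":-0.03,"dz":0,"twist":-2,"grip":-1},{"dx":0.042,"dy":-0.063,"dz":0,"twist":-4,"grip":-1},{"dx":0.064,"dy":-0.096,"dz":0,"twist":-5.4,"grip":-1},{"dx":0.086,"dy":-0.129,"dz":0,"twist":-5.4,"grip":-1},{"dx":0.108,"dy":-0.162,"dz":0,"twist":-5.4,"grip":-1}]'
python3 -m crank '[{"dx":0.022,"dy":-0.033,"dz":0,"twist":0,"grip":-1},{"dx":0.044,"dy":-0.066,"dz":0,"twist":0,"grip":-1},{"dx":0.066,"dy":-0.099,"dz":0,"twist":0,"grip":-1},{"dx":0.082,"dy":-0.125,"dz":0,"twist":0,"grip":-1},{"dx":0.092,"dy":-0.140,"dz":0,"twist":0,"grip":-1}]'
```

```text
t: 1.35
eef_pos: [0.4866, 0.2927, 0.3665]
ee_rot: [3.141, -0.0, -1.728]
force: [1.3, 0.7, -0.3]
width: 0.0007
gripper_force: 0.0
t: 1.77
eef_pos: [0.5792, 0.1516, 0.366]
ee_rot: [3.141, -0.001, -1.73]
force: [-0.2, 0.8, -0.4]
width: 0.0005
gripper_force: 0.0
```

```bash
python3 -m crank '[{"dx":0,"dy":0,"dz":-0.035,"twist":0,"grip":-1},{"dx":0,"dy":0,"dz":-0.075,"twist":0,"grip":-1},{"dx":0,"dy":0,"dz":-0.115,"twist":0,"grip":-1},{"dx":0,"dy":0,"dz":-0.155,"twist":0,"grip":-1},{"dx":0,"dy":0,"dz":-0.192,"twist":0,"grip":-1}]'
python3 -m crank '[{"dx":0,"dy":0.006,"dz":0,"twist":0,"grip":-1},{"dx":0.002,"dy":0.012,"dz":0,"twist":0,"grip":-1},{"dx":0.003,"dy":0.018,"dz":0,"twist":0,"grip":-1},{"dx":0.004,"dy":0.024,"dz":0,"twist":0,"grip":-1},{"dx":0.005,"dy":0.03,"dz":0,"twist":0,"grip":-1}]'
```

```text
t: 2.18
eef_pos: [0.5774, 0.154, 0.1722]
ee_rot: [3.141, -0.0, -1.728]
force: [0.2, 0.4, -0.6]
width: -0.0001
gripper_force: 0.0
t: 2.6
eef_pos: [0.5837, 0.1845, 0.1768]
ee_rot: [-3.14, -0.001, -1.728]
force: [0.6, -5.5, -2.4]
width: 0.0004
gripper_force: 2.8
```

```bash
python3 -m crank '[{"dx":0.001,"dy":0.006,"dz":0,"twist":0,"grip":-1},{"dx":0.002,"dy":0.013,"dz":-0.002,"twist":0,"grip":-1},{"dx":0.003,"dy":0.019,"dz":-0.005,"twist":0,"grip":-1},{"dx":0.004,"dy":0.025,"dz":-0.008,"twist":0,"grip":-1},{"dx":0.005,"dy":0.031,"dz":-0.011,"twist":0,"grip":-1}]'
python3 -m crank '[{"dx":0.001,"dy":0.004,"dz":-0.003,"twist":0,"grip":-1},{"dx":0.001,"dy":0.008,"dz":-0.006,"twist":0,"grip":-1},{"dx":0.002,"dy":0.012,"dz":-0.01,"twist":0,"grip":-1},{"dx":0.003,"dy":0.016,"dz":-0.013,"twist":0,"grip":-1},{"dx":0.003,"dy":0.016,"dz":-0.013,"twist":0,"grip":-1}]'
```

```text
t: 3.02
eef_pos: [0.5887, 0.2157, 0.1665]
ee_rot: [-3.14, -0.0, -1.727]
force: [-1.9, -6.5, 0.8]
width: 0.0001
gripper_force: 2.5
t: 3.43
eef_pos: [0.5923, 0.2327, 0.1532]
ee_rot: [-3.139, 0.001, -1.727]
force: [-0.8, -1.9, 1.7]
width: 0.0003
gripper_force: 1.3
```

```bash
python3 -m crank '[{"dx":0,"dy":0.002,"dz":-0.002,"twist":0,"grip":-1},{"dx":0.001,"dy":0.003,"dz":-0.004,"twist":0,"grip":-1},{"dx":0.001,"dy":0.004,"dz":-0.006,"twist":0,"grip":-1},{"dx":0.001,"dy":0.004,"dz":-0.006,"twist":0,"grip":-1},{"dx":0.001,"dy":0.004,"dz":-0.006,"twist":0,"grip":-1}]'
```

```text
t: 3.85
eef_pos: [0.593, 0.2363, 0.1469]
ee_rot: [-3.139, 0.002, -1.727]
force: [-4.6, -3.0, 10.8]
width: 0.0002
gripper_force: 5.7
```

```bash
python3 -m crank '[{"dx":0,"dy":0,"dz":0.03,"twist":0,"grip":-1},{"dx":0,"dy":0,"dz":0.07,"twist":0,"grip":-1},{"dx":-0.004,"dy":-0.025,"dz":0.1,"twist":0,"grip":-1},{"dx":-0.01,"dy":-0.06,"dz":0.11,"twist":0,"grip":-1},{"dx":-0.016,"dy":-0.095,"dz":0.11,"twist":0,"grip":-1}]'
python3 -m crank '[{"dx":-0.006,"dy":-0.038,"dz":0,"twist":0,"grip":-1},{"dx":-0.012,"dy":-0.076,"dz":0,"twist":0,"grip":-1},{"dx":-0.018,"dy":-0.114,"dz":0,"twist":0,"grip":-1},{"dx":-0.024,"dy":-0.145,"dz":0,"twist":0,"grip":-1},{"dx":-0.027,"dy":-0.163,"dz":0,"twist":0,"grip":-1}]'
```

```text
t: 4.27
eef_pos: [0.5782, 0.1418, 0.2589]
ee_rot: [-3.135, 0.005, -1.725]
force: [1.8, -0.3, -0.5]
width: 0.0004
gripper_force: 0.0
t: 4.68
eef_pos: [0.5491, -0.0244, 0.2555]
ee_rot: [-3.139, 0.002, -1.729]
force: [0.5, 0.3, -0.1]
width: 0.0008
gripper_force: 0.0
```

Run:
```python
from h import *
im=arm.grab_frame('side')[100:310,190:400,::-1]
cv2.imwrite('pics/s1.png',cv2.resize(im,None,fx=2.8,fy=2.8))
print(arm.get_state()['eef_pos'])
```

```text
[ 0.54874791 -0.02587104  0.25552939]
```

View pics/s1.png

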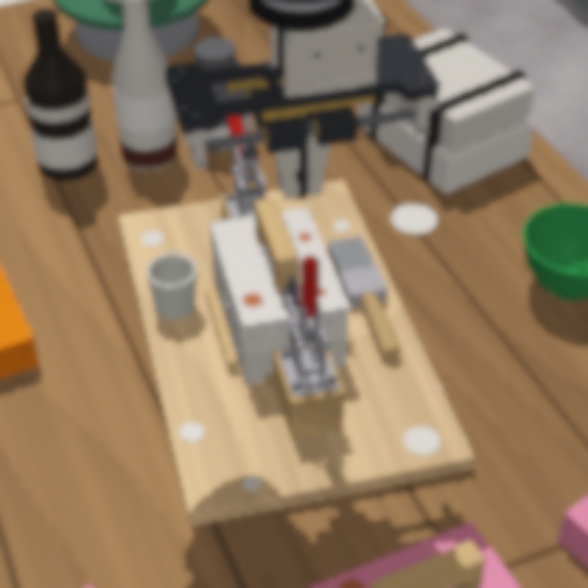

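The picture shows the left handle (crop 236,125) pushed over and its bar upright. The mould is untouched and the right handle (310,285) is still upright. Now the right clamp.

```bash
python3 -m crank '[{"dx":0.001,"dy":0.004,"dz":-0.02,"twist":0,"grip":-1},{"dx":0.001,"dy":0.004,"dz":-0.04,"twist":0,"grip":-1},{"dx":0.001,"dy":0.004,"dz":-0.06,"twist":0,"grip":-1},{"dx":0.001,"dy":0.004,"dz":-0.075,"twist":0,"grip":-1},{"dx":0.001,"dy":0.004,"dz":-0.083,"twist":0,"grip":-1}]'
python3 -m crank '[{"dx":-0.001,"dy":-0.006,"dz":0,"twist":0,"grip":-1},{"dx":-0.002,"dy":-0.012,"dz":0,"twist":0,"grip":-1},{"dx":-0.003,"dy":-0.018,"dz":0,"twist":0,"grip":-1},{"dx":-0.004,"dy":-0.024,"dz":0,"twist":0,"grip":-1},{"dx":-0.005,"dy":-0.03,"dz":0,"twist":0,"grip":-1}]'
python3 -m crank '[{"dx":-0.001,"dy":-0.006,"dz":0,"twist":0,"grip":-1},{"dx":-0.002,"dy":-0.013,"dz":-0.002,"twist":0,"grip":-1},{"dx":-0.003,"dy":-0.019,"dz":-0.005,"twist":0,"grip":-1},{"dx":-0.004,"dy":-0.025,"dz":-0.008,"twist":0,"grip":-1},{"dx":-0.005,"dy":-0.031,"dz":-0.011,"twist":0,"grip":-1}]'
```

```text
t: 5.15
eef_pos: [0.5501, -0.0179, 0.1701]
ee_rot: [3.141, 0.001, -1.728]
force: [-0.5, 0.7, -0.7]
width: 0.0001
gripper_force: 0.0
t: 5.57
eef_pos: [0.5462, -0.0477, 0.1726]
ee_rot: [-3.139, 0.003, -1.728]
force: [1.3, 7.1, -3.2]
width: 0.0005
gripper_force: 2.9
t: 5.98
eef_pos: [0.5415, -0.0789, 0.1621]
ee_rot: [-3.138, 0.003, -1.728]
force: [0.4, 6.6, 0.3]
width: 0.0005
gripper_force: 2.6
```

```bash
python3 -m crank '[{"dx":-0.001,"dy":-0.006,"dz":-0.002,"twist":0,"grip":-1},{"dx":-0.002,"dy":-0.012,"dz":-0.006,"twist":0,"grip":-1},{"dx":-0.003,"dy":-0.018,"dz":-0.010,"twist":0,"grip":-1},{"dx":-0.004,"dy":-0.023,"dz":-0.013,"twist":0,"grip":-1},{"dx":-0.004,"dy":-0.027,"dz":-0.016,"twist":0,"grip":-1}]'
python3 -m crank '[{"dx":0,"dy":-0.001,"dz":-0.001,"twist":0,"grip":-1},{"dx":0,"dy":-0.002,"dz":-0.002,"twist":0,"grip":-1},{"dx":0,"dy":-0.002,"dz":-0.003,"twist":0,"grip":-1},{"dx":0,"dy":-0.002,"dz":-0.003,"twist":0,"grip":-1},{"dx":0,"dy":-0.002,"dz":-0.003,"twist":0,"grip":-1}]'
```

```text
t: 6.4
eef_pos: [0.5383, -0.1046, 0.1474]
ee_rot: [-3.136, 0.005, -1.728]
force: [-13.2, 41.8, 42.7]
width: -0.0001
gripper_force: 27.2
t: 6.82
eef_pos: [0.5385, -0.1043, 0.1472]
ee_rot: [-3.135, 0.007, -1.726]
force: [-16.2, 32.3, 39.6]
width: 0.0005
gripper_force: 24.7
```

```bash
python3 -m crank '[{"dx":0,"dy":0.003,"dz":0.02,"twist":0,"grip":-1},{"dx":0,"dy":0.003,"dz":0.055,"twist":0,"grip":-1},{"dx":0.003,"dy":0.02,"dz":0.09,"twist":0,"grip":0},{"dx":0.008,"dy":0.055,"dz":0.1,"twist":0,"grip":1},{"dx":0.014,"dy":0.09,"dz":0.1,"twist":0,"grip":1}]'
python3 -m crank '[{"dx":0.006,"dy":0.035,"dz":0,"twist":0,"grip":1},{"dx":0.01,"dy":0.065,"dz":0,"twist":0,"grip":1},{"dx":0.012,"dy":0.08,"dz":0,"twist":0,"grip":1},{"dx":0.012,"dy":0.082,"dz":0,"twist":0,"grip":1},{"dx":0.012,"dy":0.082,"dz":0,"twist":0,"grip":1}]'
python3 - <<'E'
from h import *
st=arm.get_state();print(st['eef_pos'],st['ee_rot'],st['width'])
w=arm.grab_frame('wrist')[...,::-1];cv2.imwrite('pics/w1.png',w)
im=arm.grab_frame('top')[130:245,175:335,::-1]
cv2.imwrite('pics/t2.png',cv2.resize(im,None,fx=3,fy=3))
b=arm.grab_frame('side')[100:310,190:400,::-1]
cv2.imwrite('pics/s2.png',np.hstack([cv2.resize(b,(420,420)),cv2.resize(w,(380,285))[:, :].copy() if 0 else cv2.copyMakeBorder(cv2.resize(w,(380,285)),0,135,0,0,0)]))
print(arm.get_calibration('wrist'))
E
```

```text
t: 7.23
eef_pos: [0.5522, -0.0187, 0.247]
ee_rot: [-3.133, 0.002, -1.73]
force: [0.8, -0.2, -1.0]
width: 0.0152
gripper_force: 0.0
t: 7.65
eef_pos: [0.5623, 0.0637, 0.242]
ee_rot: [-3.141, -0.0, -1.726]
force: [-0.4, -1.3, 1.0]
width: 0.0481
gripper_force: 0.0
[0.56230542 0.06370323 0.24197825] [-3.14115314e+00 -1.53369039e-04 -1.72639167e+00] 0.048108145285328564
{'fx': 343.84405555414844, 'fy': 343.84405555414844, 'cx': 280.72283132251226, 'cy': 216.25527516608955, 'k1': -0.025219294653598748, 'tool_from_camera': array([[ 2.03968112e-04, -9.50945772e-01, -3.09357557e-01,
         8.51054130e-02],
       [ 9.99999901e-01,  7.19018112e-05,  4.38306307e-04,
         3.22172686e-04],
       [-3.94562161e-04, -3.09357615e-01,  9.50945693e-01,
        -1.57445841e-01],
       [ 0.00000000e+00,  0.00000000e+00,  0.00000000e+00,
         1.00000000e+00]])}
```

View pics/s2.png

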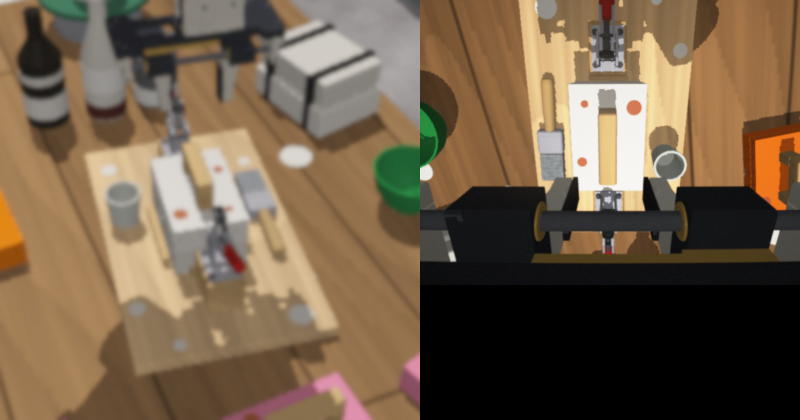

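Both handles are over and the bars are upright. The grip bar is at about (275,215) in the wrist picture. I'll measure it there.

Run:
```python
from h import *
from scipy.spatial.transform import Rotation as R
np.set_printoptions(precision=4,suppress=True)
im=cv2.imread('pics/w1.png');h=cv2.cvtColor(im,cv2.COLOR_BGR2HSV)
m=((h[...,0]>8)&(h[...,0]<28)&(h[...,1]>70)&(h[...,2]>100)).astype('uint8');M=np.zeros_like(m);M[145:285,245:310]=m[145:285,245:310]
k,l,s,c=cv2.connectedComponentsWithStats(M)
i=[j for j in range(1,k) if l[215,275]==j][0];ys,xs=np.nonzero(l==i);r=cv2.minAreaRect(np.c_[xs,ys].astype(np.float32));print(s[i],r)
c=arm.get_calibration('wrist');T=np.array(c['tool_from_camera']);Rt=R.from_euler('xyz',[-3.14115,-.00015,-1.72639]).as_matrix();p=np.array([.5623,.0637,.242])
def pt(uv,z):
    s=(np.array(uv)-[c['cx'],c['cy']])/[c['fx'],c['fy']]
    v=Rt@T[:3,:3]@np.r_[s,1];o=p+Rt@T[:3,3];return o+v*(z-o[2])/v[2]
q=np.array([pt(b,.142) for b in cv2.boxPoints(r)]);print(q,q.mean(0))
print([np.linalg.norm(q[j]-q[j-1]) for j in range(4)])
```

```text
[ 262  159   28  114 2951] ((275.5, 215.5), (113.0, 27.0), 90.0)
[[0.5686 0.0158 0.142 ]
 [0.5486 0.0189 0.142 ]
 [0.5624 0.1116 0.142 ]
 [0.5846 0.1081 0.142 ]] [0.5661 0.0636 0.142 ]
[np.float64(0.09370281192416169), np.float64(0.020166651502425137), np.float64(0.09369171919649569), np.float64(0.022441506736314953)]
```

```bash
python3 -m crank '[{"dx":0.002,"dy":0.001,"dz":-0.01,"twist":0,"grip":1},{"dx":0.002,"dy":0.001,"dz":-0.03,"twist":0,"grip":1},{"dx":0.002,"dy":0.001,"dz":-0.055,"twist":0,"grip":1},{"dx":0.002,"dy":0.001,"dz":-0.08,"twist":0,"grip":1},{"dx":0.002,"dy":0.001,"dz":-0.09,"twist":0,"grip":1}]'
python3 -m crank '[{"dx":0,"dy":0,"dz":-0.01,"twist":0,"grip":1},{"dx":0,"dy":0,"dz":-0.02,"twist":0,"grip":1},{"dx":0,"dy":0,"dz":-0.03,"twist":0,"grip":1},{"dx":0,"dy":0,"dz":-0.038,"twist":0,"grip":1},{"dx":0,"dy":0,"dz":-0.04,"twist":0,"grip":1}]'
```

```text
t: 8.22
eef_pos: [0.5622, 0.0631, 0.1477]
ee_rot: [3.137, -0.002, -1.73]
force: [-1.6, -0.5, -0.9]
width: 0.087
gripper_force: 0.0
t: 8.63
eef_pos: [0.5637, 0.0644, 0.1104]
ee_rot: [3.14, -0.001, -1.728]
force: [-0.7, 0.4, -0.2]
width: 0.0876
gripper_force: 0.0
```

Run:
```python
from h import *
b=arm.grab_frame('side')[100:310,190:400,::-1];w=arm.grab_frame('wrist')[...,::-1]
cv2.imwrite('pics/s3.png',np.hstack([cv2.resize(b,(420,420)),cv2.copyMakeBorder(cv2.resize(w,(380,285)),0,135,0,0,0)]))
```

```text
(no output)
```

View pics/s3.png

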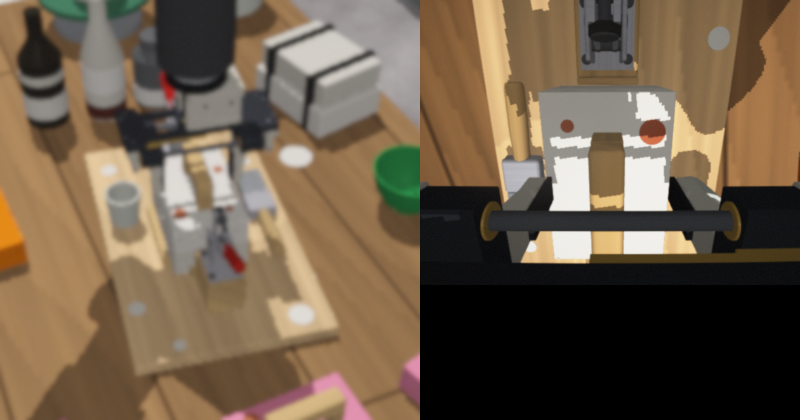

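The bar lies between the fingers, about 2.5 mm towards +x of their midline (606 against 610.5). I'll shift by that and close.

```bash
python3 -m crank '[{"dx":0.002,"dy":0,"dz":0.001,"twist":0,"grip":0.2},{"dx":0.002,"dy":0,"dz":0.001,"twist":0,"grip":0},{"dx":0.002,"dy":0,"dz":0.001,"twist":0,"grip":-0.2},{"dx":0.002,"dy":0,"dz":0.001,"twist":0,"grip":-0.3},{"dx":0.002,"dy":0,"dz":0.001,"twist":0,"grip":-0.4}]' 45
python3 -m crank '[{"dx":0,"dy":0,"dz":0,"twist":0,"grip":-0.6},{"dx":0,"dy":0,"dz":0,"twist":0,"grip":-0.8},{"dx":0,"dy":0,"dz":0,"twist":0,"grip":-1},{"dx":0,"dy":0,"dz":0,"twist":0,"grip":-1},{"dx":0,"dy":0,"dz":0,"twist":0,"grip":-1}]' 45
```

```text
t: 9.15
eef_pos: [0.5663, 0.0646, 0.1129]
ee_rot: [-3.141, 0.0, -1.728]
force: [0.4, -0.2, 0.5]
width: 0.0599
gripper_force: 0.0
t: 9.57
eef_pos: [0.5662, 0.0645, 0.1125]
ee_rot: [3.142, -0.0, -1.728]
force: [0.7, 0.5, 0.8]
width: 0.0264
gripper_force: 0.0
```

```bash
python3 -m crank '[{"dx":0,"dy":0,"dz":0,"twist":0,"grip":-1},{"dx":0,"dy":0,"dz":0,"twist":0,"grip":-1},{"dx":0,"dy":0,"dz":0,"twist":0,"grip":-1},{"dx":0,"dy":0,"dz":0,"twist":0,"grip":-1},{"dx":0,"dy":0,"dz":0,"twist":0,"grip":-1}]' 50
python3 -m crank '[{"dx":0,"dy":0,"dz":0.001,"twist":0,"grip":-1},{"dx":0,"dy":0,"dz":0.002,"twist":0,"grip":-1},{"dx":0,"dy":0,"dz":0.003,"twist":0,"grip":-1},{"dx":0,"dy":0,"dz":0.004,"twist":0,"grip":-1},{"dx":0,"dy":0,"dz":0.005,"twist":0,"grip":-1}]'
```

```text
t: 9.98
eef_pos: [0.5663, 0.0645, 0.1125]
ee_rot: [-3.141, 0.0, -1.728]
force: [1.0, 0.4, -1.4]
width: 0.0218
gripper_force: 50.0
t: 10.4
eef_pos: [0.5658, 0.0645, 0.1173]
ee_rot: [3.141, -0.0, -1.728]
force: [0.4, 0.7, -6.5]
width: 0.0216
gripper_force: 50.0
```

```bash
python3 -m crank '[{"dx":0,"dy":0,"dz":0.003,"twist":0,"grip":-1},{"dx":0,"dy":0,"dz":0.006,"twist":0,"grip":-1},{"dx":0,"dy":0,"dz":0.01,"twist":0,"grip":-1},{"dx":0,"dy":0,"dz":0.014,"twist":0,"grip":-1},{"dx":0,"dy":0,"dz":0.018,"twist":0,"grip":-1}]'
python3 -m crank '[{"dx":0,"dy":0,"dz":0.005,"twist":0,"grip":-1},{"dx":0,"dy":0,"dz":0.011,"twist":0,"grip":-1},{"dx":0,"dy":0,"dz":0.018,"twist":0,"grip":-1},{"dx":0,"dy":0,"dz":0.025,"twist":0,"grip":-1},{"dx":0,"dy":0,"dz":0.032,"twist":0,"grip":-1}]'
python3 -m crank '[{"dx":0,"dy":0,"dz":0.008,"twist":0,"grip":-1},{"dx":0,"dy":0,"dz":0.018,"twist":0,"grip":-1},{"dx":0,"dy":0,"dz":0.028,"twist":0,"grip":-1},{"dx":0,"dy":0,"dz":0.036,"twist":0,"grip":-1},{"dx":0,"dy":0,"dz":0.042,"twist":0,"grip":-1}]'
python3 -m crank '[{"dx":0,"dy":0,"dz":0.002,"twist":0,"grip":-1},{"dx":0,"dy":0,"dz":0.003,"twist":0,"grip":-1},{"dx":0,"dy":0,"dz":0.003,"twist":0,"grip":-1},{"dx":0,"dy":0,"dz":0.003,"twist":0,"grip":-1},{"dx":0,"dy":0,"dz":0.003,"twist":0,"grip":-1}]'
python3 - <<'E'
from h import *
b=arm.grab_frame('side')[80:310,180:410,::-1];w=arm.grab_frame('wrist')[...,::-1]
cv2.imwrite('pics/s4.png',np.hstack([cv2.resize(b,(420,420)),cv2.copyMakeBorder(cv2.resize(w,(380,285)),0,135,0,0,0)]))
E
```

```text
t: 10.82
eef_pos: [0.5663, 0.0646, 0.1361]
ee_rot: [-3.141, 0.0, -1.728]
force: [0.1, -0.2, -6.1]
width: 0.0216
gripper_force: 50.0
t: 11.23
eef_pos: [0.5662, 0.0646, 0.1685]
ee_rot: [-3.141, 0.0, -1.728]
force: [0.3, 0.0, -5.9]
width: 0.0216
gripper_force: 50.0
t: 11.65
eef_pos: [0.5666, 0.0647, 0.2111]
ee_rot: [-3.14, 0.001, -1.728]
force: [0.3, 0.5, -6.4]
width: 0.0215
gripper_force: 50.0
t: 12.07
eef_pos: [0.5659, 0.0645, 0.212]
ee_rot: [3.141, -0.0, -1.728]
force: [-1.1, -0.9, -7.0]
width: 0.0217
gripper_force: 50.0
```

View pics/s4.png

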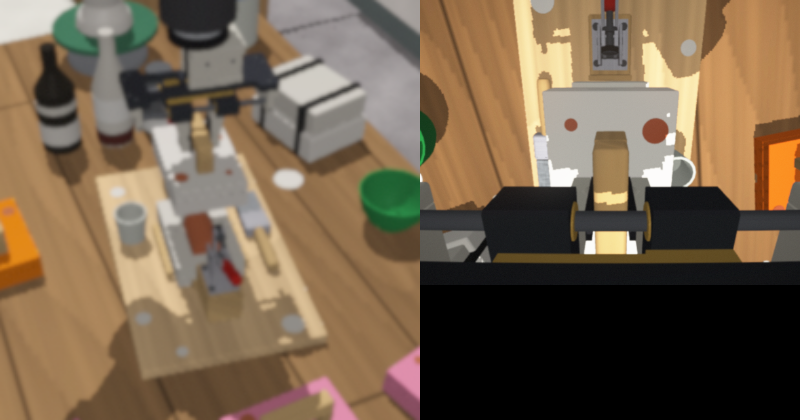

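The top half hangs level and clear of the lower half. The clay bottle (crop 200,232) still lies in the lower half, and the bystanders are unmoved. Handing in.

```bash
python3 -c "
from station import arm
print(arm.get_state()['eef_pos'],abs(arm.get_state()['qd']).max());print(arm.job_done())"
```

```text
[0.56599162 0.06447155 0.21210812] 0.004701403795199301
the job is handed in; nothing more can be done
None
```

I pushed both clamp handles over to their stops and am holding the top half still and level about 10 cm above the lower half. The clay bottle still lies in place and the job is handed in, though the hand-in did not report a verdict.

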